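# Set the coil tester three clicks up and start it

## Robot

A 6-joint arm with a two-finger parallel gripper is mounted at the origin on a cart in front of the work surface, level with it; the furniture and walls round the work are solid. World frame = base frame: x ahead of the robot, y to its left, z up, the work surface at z = 0. Lengths are in m, angles in rad, forces in N, time in s.
With the tool pointing down it reaches from about 0.35 to 0.975 m from the base axis. Payload 4.9 kg.
Tool frame: the origin (TCP) lies at the very end of the fingers, on their centre line; the grasp point (between the pads) lies 19 mm behind it (grasp_offset is the distance from the TCP to the grasp point, in m); x points along the fingers, y is the direction in which the jaws open and shut, and the axes are right-handed (so a half turn about x gives the same grasp; the last joint's range is limited). The gripper opens to 85 mm and grips with 20 to 120 N. Pads are 22 mm wide; open, the fingers measure 114 mm over their backs; the gripper's body (76 mm by 85 mm) begins 54 mm behind the grasp point. The pads swing forward as they close: fully open they stand 13 mm farther back than shut.
Start: joints at [1.155, 0.053, 1.613, -0, 1.476, -0.119], TCP at [0.183, 0.598, 0.231] pointing down, gripper open.
Joint ranges: [-3.01, 3.01], [-1.01, 2.22], [0.06, 2.58], [-1.02, 4.17], [0.09, 2.62], [-3.14, 3.14]. Speed limits (rad/s): [2.57, 2.57, 3.14, 3.14, 3.14, 3.14].

## Interface

Orientations are given as a rotation vector (axis times angle).
In Python, from station import get_obs, get_image, camera_model, finish_job, grasp_offset gives the robot as it stands.
- The arm moves only by the shell command python3 -m crank 'ROWS' [OPENING] [FORCE]. ROWS is JSON, a list that holds one entry, the list of rows, each a list of 4 numbers: the shift along the world's x, y, z in m, then the turn about the world's z in degrees. In form: [[[dx, dy, dz, turn], ...]]. A call has 1 to 5 rows; each row is the pose to reach, as a shift and turn from the pose commanded when the call began; what a row does not reach only later rows make up. A row lasts 1/12 s, in which the tool goes at most 41.7 mm and 7.16 degrees, less where a joint would pass 70% of its speed; a pose out of reach is approached as far as the arm can. A call with a gripper value outside its range is refused whole. OPENING is the opening, from 0 (shut) to 1 (fully open), set as the call begins (- or left out, the last holds). The fingers move at their own pace and stop on an object; FORCE is the grip in N (left out, the last holds). Time passes only in rows, so rows that repeat a pose let the fingers close. It gives the time, the measured TCP pose, the force and the opening at its end, in the units of the state.
- get_obs(): the state, without advancing time (a new reading comes with each control period).
- get_image(name): name is "scene" or "top" or "wrist"; returns (picture, depth): 384x512x3 uint8, red, green, blue; 384x512 float32, m along the optical axis (not along the pixel's ray), 0 where there is no reading.
- camera_model(name): a dict with "fx", "fy", "cx", "cy" (pixels), "xyz" and "attitude" of the camera in the world. Camera axes: x right, y down, z forward; pixel columns grow to the right and rows downward; lengths in m; the calibration is good to about 2 mm. A picture is of the moment at which its call begins: read the wrist's pose just before it. camera_model takes no time and is no camera call; for the wrist camera it gives the pose at the moment of the call.
- finish_job(): hands the job in, once; it reports no verdict.
The state is a dict: "t": time; "q": joint angles; "dq": joint speeds; "effort": joint torques, N m; "tool_pos": TCP position; "tool_rot": TCP orientation; "contact_force": force on the tool from outside, world axes, zero at the start; "wrist_torque": the same for the moment, N m; "opening": finger opening in m.
Only numpy, scipy, OpenCV 4.12 (cv2) and the standard library are available. Lean on these libraries where they do the work, as an engineer would, in place of code of your own. Each camera call takes 0.05 s, during which the arm holds its last target.

## Task

On the coil tester, push the red gain lever gently from its rest at the right-hand end to the left, through its clicks, and stop at the third click without running on past it. Then press the green start button down and let it come up again. Only push and press with the fingertips: do not squeeze the lever, and leave the other things on the bench standing where they are.

Things in the scene. Friction and masses are not known exactly. Their poses are not given: they have to be found in the camera images.
- tester: Coil tester: fixed grey instrument with aluminium top, 170 (x) x 220 (y) x 62 mm high, turned by some yaw. Origin: centre of its underside; x away from its front, y to its left, z up. On top: the lever's slot along y at x = +10 mm, the notched strip beyond it, a flat dark display and the green button nearer the front. Apart from lever and button nothing rises over 17 mm above the top.
- gain_lever (a joint): Travel of the lever along the tester's +y (m), 0 at the right end stop, 0.112 at the left. Starts at 0 to 0.009, in a free part with 0.3 N of friction. Then teeth: each takes a push of about 5 to 7 N, greatest as the lever leaves a notch, falling towards the tooth's top; there it snaps up to 9 mm ahead of the finger into the next notch (a click), a spring holds it and centres within about 1 mm.
- lever_tab (a point): Centre of the lever's red upright tab: 28 mm (tester x) x 12 mm (tester y) x 32 mm high; this point is 31 mm above the tester's top, the tab's top 47 mm, its lower edge 15 mm. Axes as the tester's; it moves only along the tester's y. Under it a dark carriage 30 x 24 mm and, on its far side, a brass roller reaching 37 mm out, both under 17 mm high.
- notch_strip: Steel strip on the tester's top behind the slot, 112 mm long (y), 12 mm high; six round teeth 18 mm apart on its near edge make five notches. Set up to 6 mm left or right. Origin: at the third (middle) notch, on the tester's top; axes as the tester's. The lever is in notch n when its tab's y in this frame is (n - 3) x 18 mm: 0 in the third. First click = drop into the first notch.
- start_button (a joint): Travel of the green start button (m): 0 up, 0.006 fully down; a spring brings it back up; it takes 5 N to push it fully down, and counts as pressed from 0.004.
- start_button_top (a point): Centre of the top of the green round button (28 mm across, in a black housing), on the tester's top near its front left corner; pressed straight down.
- coil_module: Bystander, to be left alone: coil module (black base, red coils, wires), 108 x 220 x 69 mm with its wires, standing loose on the worktop. Origin: centre of its underside.
- plated_module_a: Bystander, to be left alone: flat aluminium-covered module beside the tester, 89 x 61 x 20 mm, standing loose on the worktop. Origin: centre of its underside.
- plated_module_b: Bystander, to be left alone: flat aluminium-covered module near the bench's front edge, 89 x 61 x 20 mm, standing loose on the worktop. Origin: centre of its underside.
- black_tape: Bystander, to be left alone: roll of black tape, 62 mm across, 19 mm high, standing loose on the worktop. Origin: centre of its underside.
- waste_pot: Bystander, to be left alone: black rubber pot, 62 mm across, 42 mm high, standing loose on the worktop. Origin: centre of its underside.

How it is judged:
By the outcome, as a careful person would: the job done as asked, in the order asked, and still so for the second after the job is handed in, with the robot touching nothing.
It also fails if it takes over 67 s, if anything falls off the work surface, if the arm or the gripper's body presses on something with over 40 N, if the wrist force passes 120 N, or if a joint passes its speed limit or range.

## Working session

There is one attempt and no reset: what is moved stays moved. The work goes in short steps, Python scripts to look and compute and a shell command to move; the robot and the scene stay as the last step left them, time stands still between calls to the robot, and variables do not carry over. Pictures are saved under pics/ and viewed, and the job is handed in when it is done.

```bash
mkdir -p pics; ls; cat > h.py <<'E'
import numpy as np,cv2
from station import *
def snap(n,fn):
    m=camera_model(n); im,d=get_image(n)
    cv2.imwrite(f'pics/{fn}.png',im[:,:,::-1]); np.savez(f'pics/{fn}.npz',im=im,d=d,**{k:np.array(v) for k,v in m.items()})
    return im,d,m
E
python3 - <<'E'
from h import *
o=get_obs();print(o)
for n in ['scene','top','wrist']:
    im,d,m=snap(n,n+'0');print(n,m)
print(grasp_offset)
E
```

```text
pics
{'t': 0.0, 'q': array([ 1.15501597e+00,  5.33345410e-02,  1.61430990e+00, -1.57711140e-05,
        1.47602893e+00, -1.19008527e-01]), 'dq': array([ 0.00110863,  0.00147829, -0.00010231,  0.0015886 ,  0.00038177,
       -0.00081616]), 'effort': array([-2.43578106e-04, -3.93684947e+01, -3.70177639e+01, -1.01689232e-04,
        6.94522445e-03,  1.15445249e-05]), 'tool_pos': array([0.18252097, 0.59708765, 0.23006738]), 'tool_rot': array([ 0.23136104,  1.55875152, -0.23452954]), 'contact_force': array([-0.03877533, -0.80875927,  0.1703546 ]), 'wrist_torque': array([-0.00048303,  0.0091795 ,  0.02158591]), 'opening': 0.08561317415727492}
scene {'fx': 368.8008440235324, 'fy': 368.8008440235324, 'cx': 251.5582674627715, 'cy': 192.25511991502592, 'xyz': array([0.06172804, 0.08017759, 0.88229634]), 'attitude': array([-1.72686505,  2.06277007, -0.64620525])}
top {'fx': 403.1434648360607, 'fy': 403.1434648360607, 'cx': 257.23634229079505, 'cy': 193.5088891745227, 'xyz': array([ 0.45158288, -0.02892552,  1.35455543]), 'attitude': array([-2.16102804,  2.17723495, -0.08353689])}
wrist {'fx': 326.8547696054949, 'fy': 326.8547696054949, 'cx': 257.91862875909084, 'cy': 191.27047163566058, 'xyz': array([0.10924186, 0.6208474 , 0.37344425]), 'attitude': array([2.31780895, 1.71377902, 0.26219645])}
0.0187
```

View pics/scene0.png

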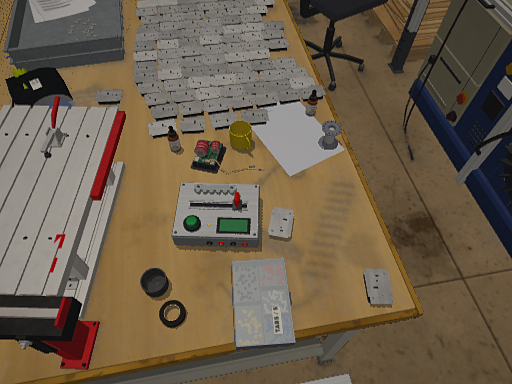

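View pics/top0.png

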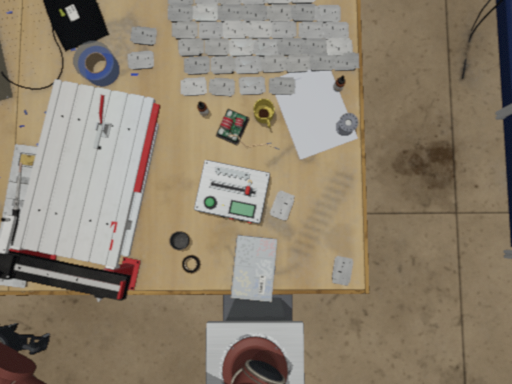

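View pics/wrist0.png

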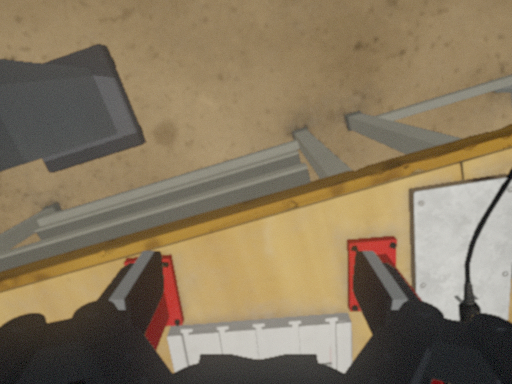

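The scene picture shows the tester at (217,215), with the lever tab at (237,200) and the button at (193,223). The top picture shows them at (232,192), (248,190) and (210,202). The wrist view does not show the tester. I'll get rough positions next.

```bash
cat >> h.py <<'E'
from scipy.spatial.transform import Rotation as R
def load(fn):
    z=np.load(f'pics/{fn}.npz'); return z['im'],z['d'],{k:z[k] for k in ['fx','fy','cx','cy','xyz','attitude']}
def ray(m,uv):
    uv=np.atleast_2d(uv).astype(float)
    r=np.c_[(uv[:,0]-m['cx'])/m['fx'],(uv[:,1]-m['cy'])/m['fy'],np.ones(len(uv))]
    return r@R.from_rotvec(m['attitude']).as_matrix().T
def plane(m,uv,z):
    r=ray(m,uv); return m['xyz']+r*((z-m['xyz'][2])/r[:,2])[:,None]
def pts(m,d):
    v,u=np.mgrid[:384,:512]; r=ray(m,np.c_[u.ravel(),v.ravel()])
    return (m['xyz']+r*d.reshape(-1,1)).reshape(384,512,3)
def tri(m1,a,m2,b):
    r1,r2=ray(m1,a)[0],ray(m2,b)[0]; A=np.c_[r1,-r2]; s=np.linalg.lstsq(A,m2['xyz']-m1['xyz'],rcond=None)[0]
    p,q=m1['xyz']+s[0]*r1,m2['xyz']+s[1]*r2; return (p+q)/2,np.linalg.norm(p-q)
E
python3 - <<'E'
from h import *
box={'scene0':(170,175,265,255),'top0':(190,155,275,228)}
res={}
for f in box:
    im,d,m=load(f);P=pts(m,d);x0,y0,x1,y1=box[f]
    hsv=cv2.cvtColor(im,cv2.COLOR_RGB2HSV)
    g=cv2.inRange(hsv,(50,120,60),(85,255,255))
    r=cv2.inRange(hsv,(0,150,90),(8,255,255))|cv2.inRange(hsv,(172,150,90),(180,255,255))
    for n,mk in (('g',g),('r',r)):
        mm=np.zeros_like(mk);mm[y0:y1,x0:x1]=mk[y0:y1,x0:x1]
        N,l,st,c=cv2.connectedComponentsWithStats(mm)
        for i in range(1,N):
            if st[i,4]>5: print(f,n,st[i],c[i].round(1),np.median(P[l==i],0).round(4))
    top=np.zeros(d.shape,bool);top[y0:y1,x0:x1]=abs(P[y0:y1,x0:x1,2]-.062)<.008
    rect=cv2.minAreaRect(P[top][:,:2].astype(np.float32)*1000); print(f,rect,np.median(P[top][:,2]))
    im2=cv2.resize(im[y0-5:y1+5,x0-5:x1+5],None,fx=6,fy=6,interpolation=cv2.INTER_CUBIC);cv2.imwrite(f'pics/{f}_c.png',im2[:,:,::-1])
E
```

```text
scene0 g [186 216  11  11  96] [190.8 220.9] [0.5399 0.1402 0.0831]
scene0 g [219 219  28  13 313] [233.1 225.2] [0.5202 0.037  0.0636]
scene0 r [234 192   5  15  59] [236.4 198.9] [0.569  0.0199 0.1066]
scene0 r [218 241   6   4  11] [221.  242.5] [0.491  0.0734 0.0389]
scene0 r [242 242   6   4  14] [244.4 243.4] [0.4775 0.0167 0.0385]
scene0 ((577.1155395507812, 71.17203521728516), (218.46719360351562, 169.18992614746094), 78.2015609741211) 0.06191604554029745
top0 g [210 200   4   6   8] [212.1 203.1] [0.5359 0.1296 0.0808]
top0 r [246 187   4   8  24] [247.3 190.2] [0.5754 0.0187 0.1069]
top0 ((577.57666015625, 69.20091247558594), (218.11932373046875, 169.019775390625), 77.9200210571289) 0.0612655105100951
```

View pics/scene0_c.png

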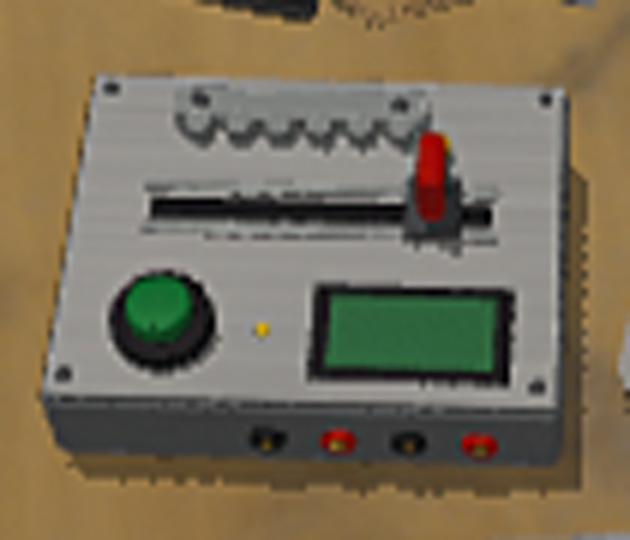

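```bash
python3 - <<'E'
from h import *
o=get_obs();M=R.from_rotvec(o['tool_rot']).as_matrix();print(M.round(3))
print('jaw yaw',np.degrees(np.arctan2(M[1,1],M[0,1])))
m=camera_model('wrist');c=m['xyz']-o['tool_pos'];print('cam in tool',(M.T@c).round(4)); C=R.from_rotvec(m['attitude']).as_matrix();print('cam axes in tool',(M.T@C).round(3))
E
```

```text
[[-0.001  0.292  0.956]
 [-0.001  0.956 -0.292]
 [-1.    -0.002 -0.   ]]
jaw yaw 72.99468669000072
cam in tool [-0.1433  0.001  -0.0771]
cam axes in tool [[ 0.    -0.302  0.953]
 [ 1.    -0.001 -0.   ]
 [ 0.001  0.953  0.302]]
```

```bash
python3 - <<'E'
from h import *
for f in ('top0','scene0'):
    im,d,m=load(f);P=pts(m,d);ok=d>0
    a=np.array([.183,.597]);b=np.array([.606,.064]);v=(b-a);L=np.linalg.norm(v);v/=L
    w=P[...,:2]-a;s=w@v;t=abs(w@np.array([-v[1],v[0]]))
    for i in range(0,7):
        k=ok&(t<.12)&(s>i*.1)&(s<i*.1+.1)
        if k.any():print(f,i,P[k][:,2].max().round(3))
    k=ok&(P[...,2]>.13)&(P[...,0]>.15)&(P[...,0]<.9)&(abs(P[...,1])<.8)
    print(k.sum(), P[k].min(0),P[k].max(0))
E
```

```text
top0 0 0.562
top0 1 0.56
top0 2 0.277
top0 3 0.215
top0 4 0.214
top0 5 0.091
top0 6 0.111
25002 [0.15025144 0.26960365 0.13003001] [0.89929469 0.70401704 0.56218573]
scene0 0 0.003
scene0 1 0.258
scene0 2 0.274
scene0 3 0.213
scene0 4 0.212
scene0 5 0.087
scene0 6 0.111
22042 [0.25796559 0.27159961 0.13031337] [0.89961166 0.58682666 0.27648161]
```

```bash
python3 -m crank '[[[0,0,0.04,0],[0,0,0.08,0],[0,0,0.12,0],[0,0,0.16,2],[0.02,-0.03,0.17,5]]]'
python3 -m crank '[[[0.025,-0.032,0,0],[0.05,-0.064,0,0],[0.075,-0.096,0,0],[0.1,-0.128,0,0],[0.125,-0.16,0,0]]]'
python3 -m crank '[[[0.025,-0.032,0,0],[0.05,-0.064,0,0],[0.075,-0.096,0,0],[0.1,-0.128,0,0],[0.125,-0.16,0,0]]]'
python3 -m crank '[[[0.025,-0.032,0,0],[0.05,-0.064,0,0],[0.075,-0.096,0,0],[0.1,-0.128,-0.01,0],[0.125,-0.16,-0.04,0]]]'
```

```text
t: 0.57
tool_pos: [0.2013, 0.5712, 0.4089]
tool_rot: [0.168, 1.563, -0.15]
contact_force: [0.7, -0.7, 1.7]
opening: 0.0852
t: 0.98
tool_pos: [0.3284, 0.406, 0.401]
tool_rot: [0.164, 1.565, -0.164]
contact_force: [0.9, 0.8, 0.3]
opening: 0.0857
t: 1.4
tool_pos: [0.4535, 0.2458, 0.4011]
tool_rot: [0.165, 1.565, -0.164]
contact_force: [0.9, 0.4, 0.3]
opening: 0.0853
t: 1.82
tool_pos: [0.5759, 0.0909, 0.3702]
tool_rot: [0.166, 1.557, -0.165]
contact_force: [0.4, 1.8, -0.2]
opening: 0.085
```

```bash
python3 -m crank '[[[0.01,-0.01,-0.035,0],[0.02,-0.02,-0.07,0],[0.03,-0.025,-0.105,0],[0.03,-0.025,-0.13,0],[0.03,-0.025,-0.13,0]]]'
python3 - <<'E'
from h import *
im,d,m=snap('wrist','w1')
E
python3 -m crank '[[[0,-0.03,0,0],[0,-0.06,0,0],[0,-0.08,0,0],[0,-0.08,0,0]]]'
python3 - <<'E'
from h import *
im,d,m=snap('wrist','w2')
E
```

```text
t: 2.23
tool_pos: [0.5997, 0.0678, 0.2281]
tool_rot: [0.165, 1.578, -0.167]
contact_force: [-0.6, -0.4, -1.3]
opening: 0.0857
t: 2.62
tool_pos: [0.6045, -0.0146, 0.2403]
tool_rot: [0.166, 1.559, -0.168]
contact_force: [0.2, 0.4, 0.1]
opening: 0.0854
```

View pics/w1.png

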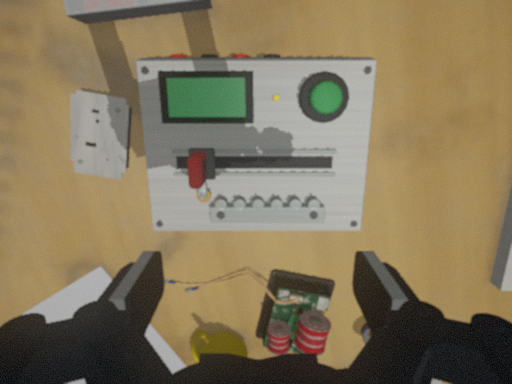

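View pics/w2.png

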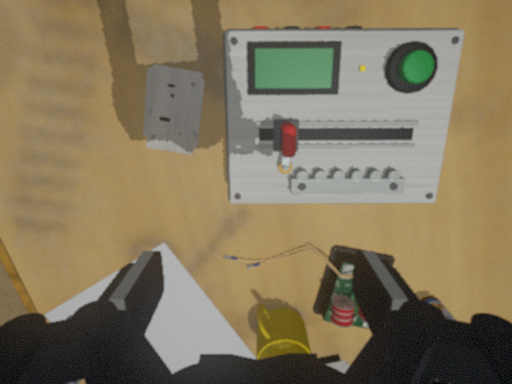

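w1 shows the tester square-on: corner screws near (144,71), (368,71), (159,223) and (354,223), button (325,97), red tab (197,170), and strip teeth along row 203 from u=220 to 315. w2 shows the same things about 85 px right and 28 px up. I'll enlarge these for measuring.

```bash
python3 - <<'E'
from h import *
for f,(x,y) in {'w1':(170,135),'w2':(250,108)}.items():
    im,d,m=load(f)
    c=cv2.resize(im[y:y+98,x:x+170],None,fx=4.5,fy=4.5,interpolation=cv2.INTER_CUBIC)
    for k in range(0,170,10): cv2.putText(c,str(x+k) if k%20==0 else '|',(int((k+.5)*4.5),10),0,.35,(255,0,255),1)
    for k in range(0,98,10): cv2.putText(c,str(y+k),(0,int((k+.5)*4.5)+4),0,.35,(255,0,255),1)
    cv2.imwrite(f'pics/{f}_c.png',c[:,:,::-1])
    hsv=cv2.cvtColor(im,cv2.COLOR_RGB2HSV)
    g=cv2.inRange(hsv,(50,140,60),(85,255,255))
    r=cv2.inRange(hsv,(0,150,60),(8,255,255))|cv2.inRange(hsv,(172,150,60),(180,255,255))
    for n,mk in (('g',g),('r',r)):
        N,l,st,cc=cv2.connectedComponentsWithStats(mk)
        for i in range(1,N):
            if st[i,4]>60 and st[i,1]<200: print(f,n,st[i],cc[i].round(1),np.percentile(pts(m,d)[l==i],[5,50,95],axis=0).round(4).tolist())
    # dark screws on plate
    P=pts(m,d);plate=(abs(P[...,2]-.062)<.006)&(P[...,0]>.45)&(P[...,0]<.72)
    rect=cv2.minAreaRect(P[plate&(abs(P[...,1]-.07)<.15)][:,:2].astype(np.float32)*1000);print(rect,np.median(P[plate][:,2]))
E
```

```text
w1 r [188 152  16  35 298] [194.7 168. ] [[0.5647, 0.0157, 0.0997], [0.5727, 0.0204, 0.109], [0.586, 0.0253, 0.1106]]
((577.6683349609375, 70.51360321044922), (214.45350646972656, 165.7694549560547), 77.91194915771484) 0.06291123328369497
w2 g [403  50  31  33 637] [419.5  65.5] [[0.5312, 0.1298, 0.0831], [0.5415, 0.1409, 0.0846], [0.5529, 0.1503, 0.0858]]
w2 r [283 125  13  31 201] [289.4 136.4] [[0.5651, 0.0149, 0.1073], [0.5716, 0.0196, 0.1091], [0.5859, 0.0242, 0.1107]]
((578.0614624023438, 69.60511016845703), (216.1851043701172, 166.2245330810547), 77.76200103759766) 0.06292475131241898
```

View pics/w1_c.png

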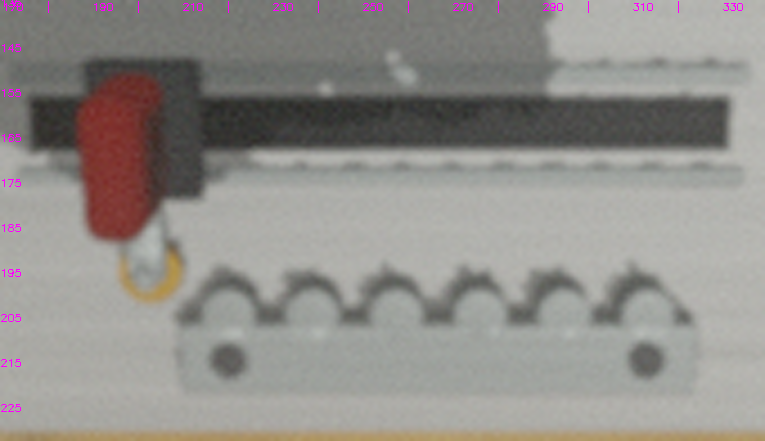

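View pics/w2_c.png

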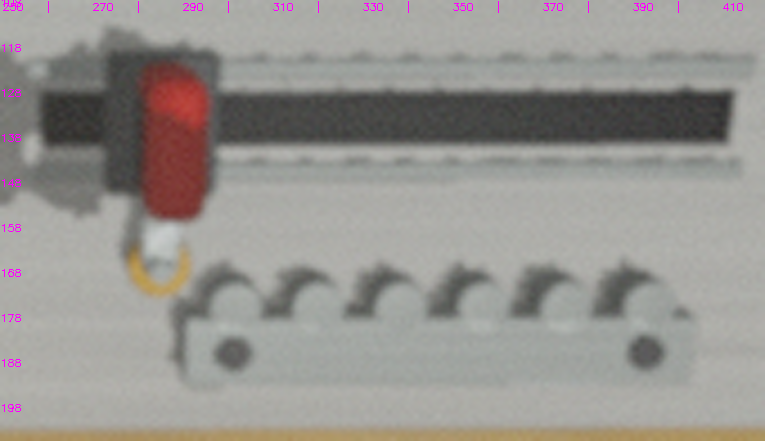

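```bash
python3 - <<'E'
from h import *
i1,d1,m1=load('w1');i2,d2,m2=load('w2')
def f(c,x,y): return ((c[0]+.5)/4.5-.5+x,(c[1]+.5)/4.5-.5+y)
A=[(228,361),(646,361),(228,301),(646,301)];B=[(233,353),(646,353),(235,302),(648,302)]
T=[]
for a,b in zip(A,B):
    p,e=tri(m1,f(a,170,135),m2,f(b,250,108));T.append(p);print('tri',p.round(4),e.round(4), plane(m1,f(a,170,135),.074)[0].round(4),plane(m2,f(b,250,108),.074)[0].round(4))
v=T[1]-T[0];print('dir',np.degrees(np.arctan2(v[1],v[0])),np.linalg.norm(v))
for n,(im,d,m) in {'w1':(i1,d1,m1),'w2':(i2,d2,m2)}.items():
    P=pts(m,d);hsv=cv2.cvtColor(im,cv2.COLOR_RGB2HSV)
    r=cv2.inRange(hsv,(0,130,50),(10,255,255))|cv2.inRange(hsv,(170,130,50),(180,255,255))
    k=(r>0)&(P[...,2]>.1065)&(P[...,2]<.13)&(abs(P[...,0]-.57)<.04)&(abs(P[...,1]-.02)<.06)
    q=P[k];print(n,'tab',cv2.minAreaRect(q[:,:2].astype(np.float32)*1000),np.median(q[:,2]),len(q))
    # plate corners: screws dark
    g=cv2.inRange(hsv,(50,100,40),(90,255,255))>0
    k=g&(P[...,2]>.07)&(abs(P[...,0]-.54)<.04)&(abs(P[...,1]-.14)<.04)
    q=P[k];print('btn',cv2.minEnclosingCircle(q[:,:2].astype(np.float32)*1000),np.median(q[:,2]))
p1=(194.7,168.0)
E
```

```text
tri [0.6295 0.0244 0.0754] 0.0002 [0.6301 0.0241 0.074 ] [0.6299 0.0245 0.074 ]
tri [0.6483 0.1125 0.0759] 0.0001 [0.649  0.1126 0.074 ] [0.6491 0.1131 0.074 ]
tri [0.6183 0.027  0.0719] 0.0016 [0.6168 0.0275 0.074 ] [0.6185 0.0269 0.074 ]
tri [0.6372 0.1151 0.072 ] 0.0019 [0.6355 0.1149 0.074 ] [0.6375 0.1146 0.074 ]
dir 77.9581742612497 0.09001999462096238
w1 tab ((577.10009765625, 18.911128997802734), (11.002045631408691, 25.485013961791992), 79.91368865966797) 0.10910629441546954 349
btn ((542.2060546875, 140.66970825195312), 14.512900352478027) 0.08453203930605968
w2 tab ((576.629638671875, 18.456634521484375), (10.892472267150879, 25.05059814453125), 78.5224609375) 0.10915410867627104 360
btn ((541.2470703125, 142.04588317871094), 16.700767517089844) 0.08439892408331395
```

```bash
python3 -m crank '[[[-0.03,0.01,0,-7],[-0.03,0.01,0,-14],[-0.03,0.01,0,-21],[-0.03,0.01,0,-28],[-0.03,0.01,0,-35]]]' 0 40
python3 -m crank '[[[0,0,0,-7],[0,0,0,-14],[0,0,0,-21],[0,0,0,-28],[0,0,0,-35]]]'
python3 -m crank '[[[0,0,0,-7],[0,0,0,-14],[0,0,0,-20],[0,0,0,-20],[0,0,0,-20]]]'
python3 - <<'E'
from h import *
o=get_obs();M=R.from_rotvec(o['tool_rot']).as_matrix();print(o['q'].round(2),o['tool_pos'],M.round(3),np.degrees(np.arctan2(M[1,1],M[0,1])))
im,d,m=snap('wrist','w3')
E
```

```text
t: 3.08
tool_pos: [0.5739, -0.0003, 0.239]
tool_rot: [0.645, 1.47, -0.643]
contact_force: [0.1, -0.1, 0.4]
opening: 0.0254
t: 3.5
tool_pos: [0.574, -0.0003, 0.239]
tool_rot: [1.111, 1.268, -1.107]
contact_force: [-0.1, 0.2, -0.5]
opening: 0.0001
t: 3.92
tool_pos: [0.5739, -0.0007, 0.2383]
tool_rot: [1.36, 1.103, -1.357]
contact_force: [0.9, 0.8, 0.2]
opening: 0.0002
[-0.13 -0.07  1.73  0.    1.49  0.07] [ 0.57388845 -0.0007225   0.23834921] [[ 0.002  0.979 -0.204]
 [ 0.    -0.204 -0.979]
 [-1.     0.002 -0.001]] -11.778524986585802
```

View pics/w3.png

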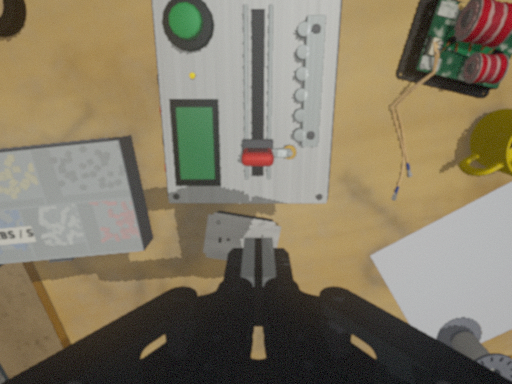

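```bash
python3 -m crank '[[[-0.003,-0.008,-0.03,0],[-0.003,-0.008,-0.065,0],[-0.003,-0.008,-0.1,0],[-0.003,-0.008,-0.13,0],[-0.003,-0.008,-0.15,0]]]'
python3 -m crank '[[[0,0,0,0],[0,0,0,0]]]'
python3 - <<'E'
from h import *
o=get_obs();print(o['tool_pos'],o['contact_force'])
im,d,m=snap('wrist','w4');im,d,m=snap('scene','s4')
c=cv2.resize(im[165:255,165:275],None,fx=6,fy=6,interpolation=cv2.INTER_CUBIC);cv2.imwrite('pics/s4c.png',c[:,:,::-1])
E
```

```text
t: 4.38
tool_pos: [0.5685, -0.0091, 0.0834]
tool_rot: [1.359, 1.107, -1.363]
contact_force: [-0.2, 0.4, -0.9]
opening: 0.0001
t: 4.55
tool_pos: [0.5697, -0.0093, 0.086]
tool_rot: [1.36, 1.105, -1.362]
contact_force: [0.6, 0.0, 0.7]
opening: -0.0003
[ 0.5697018  -0.00930127  0.08598714] [0.57208443 0.038797   0.72930857]
```

View pics/w4.png

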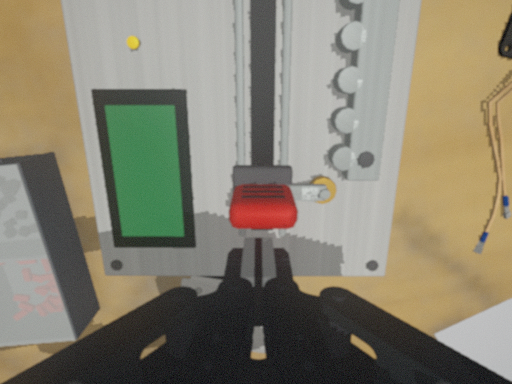

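View pics/s4c.png

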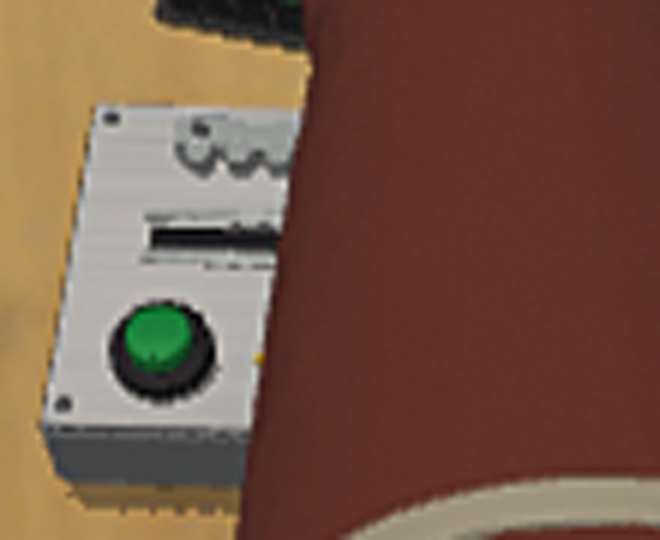

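```bash
python3 -m crank '[[[0.0006,0.0029,0,0],[0.0013,0.0059,0,0],[0.0019,0.0088,0,0],[0.0025,0.0117,0,0],[0.0031,0.0147,0,0]]]'
python3 -m crank '[[[0.0006,0.0029,0,0],[0.0013,0.0059,0,0],[0.0019,0.0088,0,0],[0.0025,0.0117,0,0]]]'
python3 - <<'E'
from h import *
o=get_obs();print(o['tool_pos'],o['contact_force'],o['tool_pos'][:2]@[.2086,.978])
im,d,m=snap('wrist','w5')
E
```

```text
t: 5.07
tool_pos: [0.5739, 0.0053, 0.0873]
tool_rot: [1.362, 1.102, -1.361]
contact_force: [0.5, -1.0, 0.7]
opening: 0.0002
t: 5.4
tool_pos: [0.5759, 0.0165, 0.0868]
tool_rot: [1.361, 1.102, -1.363]
contact_force: [0.1, -2.2, 1.0]
opening: -0.0004
[0.57594978 0.01646769 0.0868342 ] [ 0.1276977  -2.16259025  1.04885604] 0.13624852256710776
```

View pics/w5.png

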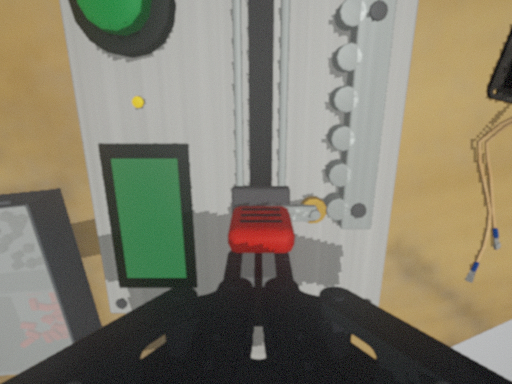

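Picture w5: the finger is against the tab (262,230) and the roller (315,210) is at the first tooth (340,210). I'll write a tracker for the tab.

```bash
cat >> h.py <<'E'
ey=np.array([np.cos(np.radians(77.96)),np.sin(np.radians(77.96))]); Y3=np.array([.6389,.06845])@ey
def track(fn):
    o=get_obs(); im,d,m=snap('wrist',fn); P=pts(m,d);hsv=cv2.cvtColor(im,cv2.COLOR_RGB2HSV)
    r=cv2.inRange(hsv,(0,130,50),(10,255,255))|cv2.inRange(hsv,(170,130,50),(180,255,255))
    k=(r>0)&(P[...,2]>.105)&(P[...,2]<.115)&(abs(P[...,0]-.58)<.05)&(P[...,1]>-.02)&(P[...,1]<.15)
    y=P[k][:,:2]@ey; a,b=np.percentile(y,[2,98])
    print('tab y rel 3rd notch mm:',round(((a+b)/2-Y3)*1000,1),'edges',((np.array([a,b])-Y3)*1000).round(1),'tcp rel',round((o['tool_pos'][:2]@ey-Y3)*1000,1),'F',o['contact_force'].round(1),'t',round(o['t'],2),k.sum(),'z',o['tool_pos'][2].round(4))
E
python3 - <<'E'
from h import *
track('w5b')
i,d,m=load('w1')
E
python3 -m crank '[[[0.0004,0.002,0,0],[0.0008,0.0039,0,0],[0.0008,0.0039,0,0]]]'
python3 -c "
from h import *
track('w6')"
```

```text
tab y rel 3rd notch mm: -44.4 edges [-49.6 -39.2] tcp rel -63.1 F [-1.2 -0.5 -0.2] t 5.45 1660 z 0.0868
t: 5.75
tool_pos: [0.5767, 0.0212, 0.0864]
tool_rot: [1.362, 1.104, -1.362]
contact_force: [-0.4, 0.3, 0.6]
opening: -0.0001
tab y rel 3rd notch mm: -34.9 edges [-40.  -29.8] tcp rel -59.2 F [-0.4  0.3  0.6] t 5.75 1700 z 0.0864
```

First click: the tab is in notch 1 (-35, nominal -36). Next is the second.

```bash
python3 -m crank '[[[0.0006,0.0029,0,0],[0.0013,0.0059,0,0],[0.0017,0.0078,0,0],[0.0021,0.0098,0,0],[0.0025,0.0117,0,0]]]'
python3 -c "
from h import *
track('w7')"
python3 -m crank '[[[0.0004,0.002,0,0],[0.0006,0.0029,0,0],[0.0006,0.0029,0,0]]]'
python3 -c "
from h import *
track('w8')"
```

```text
t: 6.22
tool_pos: [0.579, 0.0317, 0.0865]
tool_rot: [1.36, 1.102, -1.363]
contact_force: [-0.5, -3.0, 0.1]
opening: 0.0002
tab y rel 3rd notch mm: -29.8 edges [-35.  -24.6] tcp rel -48.5 F [-0.5 -3.   0.1] t 6.22 1679 z 0.0865
t: 6.52
tool_pos: [0.5799, 0.0359, 0.0866]
tool_rot: [1.363, 1.103, -1.361]
contact_force: [0.1, -0.8, -0.1]
opening: -0.0003
tab y rel 3rd notch mm: -25.3 edges [-30.5 -20.1] tcp rel -44.1 F [ 0.1 -0.8 -0.1] t 6.52 1678 z 0.0866
```

```bash
python3 -m crank '[[[0.0003,0.0015,0,0],[0.0003,0.0015,0,0],[0.0003,0.0015,0,0]]]'
python3 -c "
from h import *
track('w9')"
```

```text
t: 6.82
tool_pos: [0.5802, 0.037, 0.0867]
tool_rot: [1.362, 1.103, -1.361]
contact_force: [-0.6, 0.1, -1.1]
opening: 0.0
tab y rel 3rd notch mm: -16.9 edges [-22.  -11.8] tcp rel -43.0 F [-0.6  0.1 -1.1] t 6.82 1701 z 0.0867
```

Second click: the tab is at -17, nominal -18. The third should snap with the TCP at about -25.5.

```bash
python3 -m crank '[[[0.0006,0.0029,0,0],[0.0013,0.0059,0,0],[0.0017,0.0078,0,0],[0.0021,0.0098,0,0],[0.0025,0.0117,0,0]]]'
python3 -m crank '[[[0.0004,0.002,0,0],[0.0006,0.0029,0,0],[0.0006,0.0029,0,0]]]'
python3 -c "
from h import *
track('w10')"
```

```text
t: 7.28
tool_pos: [0.5825, 0.0475, 0.0867]
tool_rot: [1.359, 1.101, -1.363]
contact_force: [-1.2, -4.6, 2.3]
opening: 0.0001
t: 7.53
tool_pos: [0.5833, 0.0517, 0.0867]
tool_rot: [1.362, 1.103, -1.361]
contact_force: [-0.7, -0.9, 0.1]
opening: -0.0001
tab y rel 3rd notch mm: -9.3 edges [-14.5  -4. ] tcp rel -28.0 F [-0.7 -0.9  0.1] t 7.53 1671 z 0.0867
```

```bash
python3 -m crank '[[[0.0003,0.0015,0,0],[0.0005,0.0025,0,0],[0.0005,0.0025,0,0],[0.0005,0.0025,0,0]]]'
python3 -c "
from h import *
track('w11')"
```

```text
t: 7.92
tool_pos: [0.5837, 0.0542, 0.0865]
tool_rot: [1.362, 1.103, -1.362]
contact_force: [0.6, -1.0, -0.2]
opening: 0.0005
tab y rel 3rd notch mm: 1.1 edges [-4.   6.2] tcp rel -25.4 F [ 0.6 -1.  -0.2] t 7.92 1701 z 0.0865
```

Third click: the tab is at +1.1, the same bias as the other notches (-35 and -17). Next I back off, lift and check.

```bash
python3 -m crank '[[[-0.0015,-0.007,0,0],[-0.003,-0.0147,0,0],[-0.003,-0.0147,0.03,0],[-0.003,-0.0147,0.06,0],[-0.003,-0.0147,0.07,0]]]'
python3 -m crank '[[[-0.012,0.03,0.03,0],[-0.024,0.06,0.03,0],[-0.036,0.09,0.03,0],[-0.039,0.1015,0.02,0],[-0.039,0.1015,0,0]]]'
python3 -m crank '[[[0,0,0,0],[0,0,0,0]]]'
python3 - <<'E'
from h import *
o=get_obs();print(o['tool_pos'],o['contact_force'])
for n in('wrist','top','scene'): snap(n,n+'12')
im,d,m=load('top12');c=cv2.resize(im[155:230,185:280],None,fx=6,fy=6,interpolation=cv2.INTER_CUBIC);cv2.imwrite('pics/top12c.png',c[:,:,::-1])
i1,d1,m1=load('w1');i2,d2,m2=load('w2');cs=[]
for im in(i1,i2):
    hsv=cv2.cvtColor(im,cv2.COLOR_RGB2HSV);g=cv2.inRange(hsv,(50,150,50),(85,255,255));g[130:]=0
    g[:,:290]=0;g=cv2.morphologyEx(g,cv2.MORPH_OPEN,np.ones((3,3)))
    c,_=cv2.findContours(g,0,2);c=max(c,key=cv2.contourArea);e=cv2.minEnclosingCircle(c);print(e);cs.append(e[0])
print(tri(m1,cs[0],m2,cs[1]),plane(m1,cs[0],.0845),plane(m2,cs[1],.0845))
E
```

```text
t: 8.38
tool_pos: [0.5829, 0.0382, 0.1614]
tool_rot: [1.366, 1.097, -1.357]
contact_force: [0.8, -0.4, 1.6]
opening: 0.0003
t: 8.8
tool_pos: [0.5428, 0.1428, 0.159]
tool_rot: [1.364, 1.101, -1.354]
contact_force: [-0.1, -0.9, -1.1]
opening: -0.0003
t: 8.97
tool_pos: [0.5404, 0.14, 0.1544]
tool_rot: [1.359, 1.105, -1.366]
contact_force: [-0.1, 0.5, -0.0]
opening: 0.0003
[0.54042494 0.13998558 0.15442379] [-0.0866682   0.4633242  -0.03926287]Traceback (most recent call last):
  File "<stdin>", line 9, in <module>
ValueError: max() iterable argument is empty
```

View pics/wrist12.png

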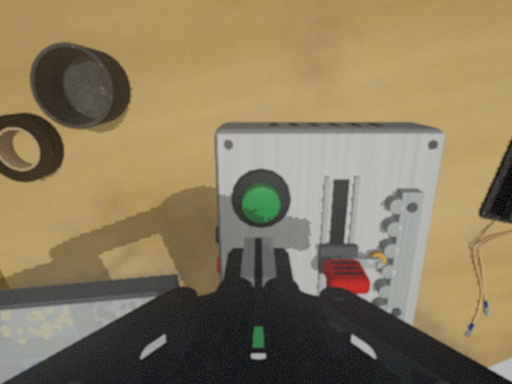

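View pics/top12c.png

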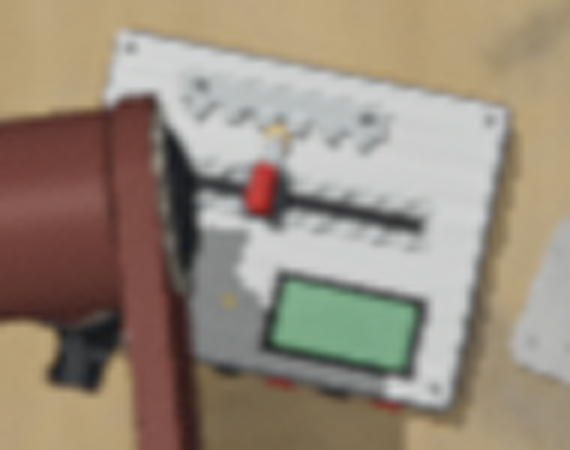

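The lever's roller sits in the middle notch, seen in both views (wrist picture at (380,257)). The button is at (263,203). I'll refine its position from w2 plus this view.

```bash
python3 - <<'E'
from h import *
cs=[];ms=[]
for f in('w2','wrist12'):
    im,d,m=load(f);P=pts(m,d)
    hsv=cv2.cvtColor(im,cv2.COLOR_RGB2HSV);g=cv2.inRange(hsv,(50,110,40),(88,255,255))
    k=(g>0)&(P[...,2]>.078)&(P[...,2]<.09)&(abs(P[...,0]-.54)<.04)&(abs(P[...,1]-.14)<.04)
    q=P[k&(P[...,2]>np.median(P[k][:,2])-.0025)];v,u=np.nonzero(k);cs.append(((u.min()+u.max())/2,(v.min()+v.max())/2));ms.append(m)
    print(f,k.sum(),np.median(q,0),(q.min(0)+q.max(0))/2,np.ptp(q,0),cs[-1])
print(tri(ms[0],cs[0],ms[1],cs[1]))
E
```

```text
w2 858 [0.54217339 0.13852957 0.08451002] [0.54231788 0.13915497 0.08435923] [0.02709549 0.02761944 0.00469295] (np.float64(416.0), np.float64(66.5))
wrist12 1093 [0.54236363 0.14109593 0.0845861 ] [0.54223585 0.14048355 0.08449364] [0.02631507 0.02682659 0.00481591] (np.float64(260.5), np.float64(203.5))
(array([0.54208231, 0.13976053, 0.08023638]), np.float64(2.3616617353123895e-05))
```

```bash
python3 -m crank '[[[0.0015,0,-0.02,0],[0.0015,0,-0.04,0],[0.0015,0,-0.055,0],[0.0015,0,-0.064,0],[0.0015,0,-0.067,0]]]'
python3 -m crank '[[[0,0,-0.0025,0],[0,0,-0.005,0],[0,0,-0.006,0],[0,0,-0.007,0],[0,0,-0.007,0]]]'
```

```text
t: 9.53
tool_pos: [0.5428, 0.1401, 0.0884]
tool_rot: [1.361, 1.103, -1.364]
contact_force: [-0.0, 0.3, 0.4]
opening: -0.0
t: 9.95
tool_pos: [0.544, 0.1407, 0.0835]
tool_rot: [1.363, 1.102, -1.36]
contact_force: [0.3, -0.6, 2.2]
opening: 0.0004
```

```bash
python3 -m crank '[[[0,0,-0.0015,0],[0,0,-0.003,0],[0,0,-0.003,0],[0,0,-0.003,0]]]'
python3 -c "
from h import *
o=get_obs();print(o['tool_pos'],o['contact_force'])"
```

```text
t: 10.28
tool_pos: [0.544, 0.1407, 0.0804]
tool_rot: [1.363, 1.102, -1.36]
contact_force: [2.4, -0.6, 3.7]
opening: -0.0001
[0.5440026  0.14070152 0.08036386] [ 2.36076647 -0.62405003  3.6692038 ]
```

```bash
python3 -m crank '[[[0,0,-0.001,0],[0,0,-0.002,0],[0,0,-0.002,0],[0,0,-0.002,0]]]'
python3 -m crank '[[[0,0,-0.001,0],[0,0,-0.0015,0],[0,0,-0.0015,0],[0,0,-0.0015,0]]]'
python3 -c "
from h import *
o=get_obs();print(o['tool_pos'],o['contact_force'])"
```

```text
t: 10.62
tool_pos: [0.544, 0.1407, 0.0782]
tool_rot: [1.363, 1.102, -1.36]
contact_force: [2.8, -0.3, 3.5]
opening: -0.0002
t: 10.95
tool_pos: [0.544, 0.1407, 0.0779]
tool_rot: [1.363, 1.102, -1.361]
contact_force: [-1.1, -1.0, 10.8]
opening: -0.0001
[0.54403387 0.14071006 0.07793155] [-1.14741464 -0.95046825 10.82757407]
```

The force jumped to 10.8 N and z stopped at 0.078, about 6 mm below the button's top, so the button is on its stop. Now I lift and check.

```bash
python3 -m crank '[[[0,0,0.005,0],[0,0,0.015,0],[0,0,0.045,0],[0,0,0.08,0],[0,0,0.1,0]]]'
python3 -m crank '[[[-0.04,-0.02,0.03,0],[-0.08,-0.04,0.06,0],[-0.1,-0.06,0.09,0],[-0.1,-0.06,0.09,0],[-0.1,-0.06,0.09,0]]]'
python3 - <<'E'
from h import *
o=get_obs();print(o['t'],o['tool_pos'],o['contact_force'])
track('w13')
im,d,m=load('w13');P=pts(m,d);hsv=cv2.cvtColor(im,cv2.COLOR_RGB2HSV);g=cv2.inRange(hsv,(50,110,40),(88,255,255))
k=(g>0)&(P[...,2]>.068)&(P[...,2]<.09)&(abs(P[...,0]-.54)<.04)&(abs(P[...,1]-.14)<.04);print(k.sum(),np.median(P[k],0))
snap('scene','s13');snap('top','t13')
E
```

```text
t: 11.37
tool_pos: [0.543, 0.1408, 0.1784]
tool_rot: [1.362, 1.103, -1.362]
contact_force: [0.5, 0.5, 0.5]
opening: 0.0
t: 11.78
tool_pos: [0.4424, 0.0797, 0.27]
tool_rot: [1.366, 1.098, -1.359]
contact_force: [0.6, 0.3, 1.1]
opening: 0.0002
11.7833 [0.4424129  0.07965015 0.26997092] [0.59066599 0.28894236 1.06097931]
tab y rel 3rd notch mm: 0.8 edges [-4.2  5.7] tcp rel -30.0 F [0.6 0.3 1.1] t 11.78 322 z 0.27
586 [0.54180961 0.14018152 0.08452718]
```

View pics/w13.png

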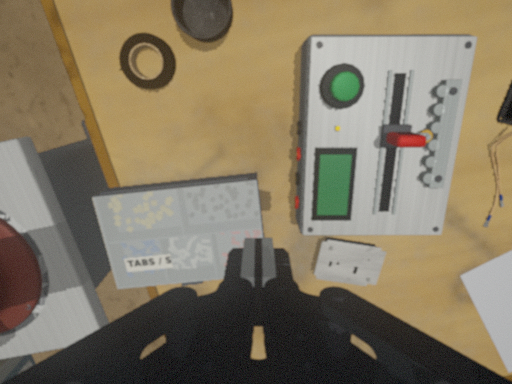

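View pics/t13.png

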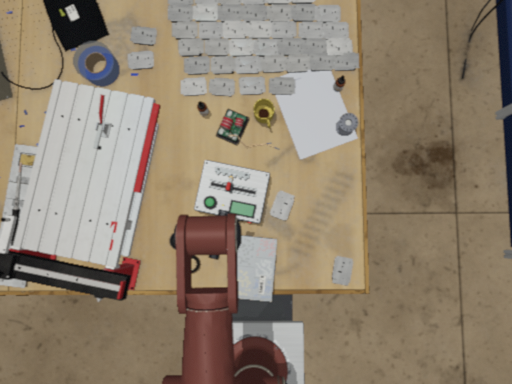

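The lever's roller is in the third notch (w13 at (430,135)) and the button is back up, its top at z 0.0845. The bystanders are where they were, and the tool is clear at z 0.27.

```bash
python3 -c "
from station import *
print(finish_job())"
```

```text
the job is handed in; nothing more can be done
None
```

The lever is in the third notch and the start button has been pressed and has come back up. I handed the job in at about 12 s; no verdict is reported.

- **Lever:** I pushed the tab with the side of the closed fingers and checked it with the wrist camera after each click. It settled at -34.9, -16.9 and +1.1 mm from the third notch (nominal -36, -18 and 0). The last check gave +0.8 mm. The steady 1 mm or so is most likely measurement bias. Both the wrist and top pictures show the roller in the middle notch.
- **Button:** I pressed it straight down until the force rose to 10.8 N with the tip at z = 0.078, about 6 mm below its top, so it was fully down. Afterwards its top measured 0.0845 again, the same as before.
- **Bystanders:** In the last pictures the bystanders in view stood where they were at the start. The arm hides part of the top picture, so I took the pot and tape from the wrist view. I compared all of them by eye only.
- **Disagreements:** My triangulation put the strip's top 1 to 2 mm higher than the text says, and two-view button height came out at 0.080 against 0.0845 from depth. I used the depth value, and the press agreed with it.

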